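# Slide the ink-bottle tray between the two hoist sheaves

## Task

Put the old ink bottle away without ever lifting its tray: with the fingertips, gently push the blue-grey handling tray along the bench, through the narrow gap between the two rusty sheaves, until its far edge sits squarely up against the black stop bar behind them. Do not pick up or tip the tray, do not touch the ink bottle standing in it, do not ram the tray against the ironwork, and leave everything else on the bench where it is.

Things in the scene. Friction and masses are not known exactly. Their poses are not given: they have to be found in the camera images.
- tray: Loose blue-grey plastic handling tray with a white foam insert almost flush with its rim: 120 mm long (its x), 110 mm wide (its y), 32 mm high, upright corners rounded to 14 mm radius, flat vertical sides. With the bottle it weighs about 0.7 kg and slides flat on the bench. Origin: centre of its underside, on the bench top; its +x points away from the robot, towards the gap, to within about 0.4 rad at the start.
- ink_bottle: Squat cobalt-blue ink bottle, 48 mm in diameter and 63 mm tall, standing loose in a 24 mm deep round nest in the foam, its centre 14 mm from the tray's centre along the tray's +x; its top is 68 mm above the bench. Origin: centre of its underside. Fragile: not to be touched.
- sheave_left: Rusty cast-iron hoist sheave (grooved pulley wheel) lying flat on the robot's left of the gap (+y), bolted down: 150 mm diameter, 42 mm high, 60 mm at the bolt in its hub. Origin: centre of its underside, on the bench top.
- sheave_right: The same sheave on the right of the gap (-y), bolted down, at the same x as the left one; origin likewise. Their centres are 268 mm apart along y, so the gap is 118 mm wide at its narrowest.
- gap (a point): Middle of the narrowest part of the gap between the two sheaves, at bench-top height. The way through runs along world x.
- stop_bar: Black slotted steel angle, bolted down beyond the sheaves, running along y: 420 mm long, upright front face 30 mm high. Origin: the foot of the front face (the face towards the robot) at mid-length; its x points away from the robot.
- green_bottle: Bystander: green glass bottle with a cork-brown cap, 54 mm in diameter, 155 mm tall, standing in front of the stop bar to one side of the tray's place. Origin: centre of its underside. Its middle and the lamp's are at least 120 mm off the gap's middle line.
- carbide_lamp: Bystander: brass miner's lamp, about 54 mm in diameter (reflector 68 mm), 92 mm tall, standing in front of the stop bar on the other side (the two may be swapped). Origin: centre of its underside.
- helmet: Bystander: black miner's helmet, 244 mm across the brim, 128 mm high, at the left. Origin: centre of its underside.
- lunch_pail: Bystander: aluminium lunch pail with lid and bail, 170 mm in diameter, 175 mm high, at the right. Origin: centre of its underside.
- iron_hook: Bystander: rusty iron hook with a paper tag, lying flat at the right, about 180 mm long, 20 mm thick. Origin: on the bench under its shank.
- amber_jar: Bystander: amber glass jar with a metal lid, 68 mm in diameter, 105 mm tall, at the left front. Origin: centre of its underside.
There are look-alikes about, which are no part of the job. Leave any turquoise or white look-alike of the sheave_left alone.

How it is judged:
On the way:
1. the tray is between the two sheaves, lying along the gap (x of tray in the frame of gap between -0.03 and 0.055 m and y of tray in the frame of gap between -0.015 and 0.015 m and angle between the x axis of tray and the x axis of stop_bar, either way round below 0.15 rad), for 0.05 s.
At the end, for the whole second after the job is handed in: The tray lies flat and at rest behind the gap (within 35 mm of its middle line), its far edge within 6 mm of the stop bar and parallel to it within 0.07 rad, with the ink bottle upright in its nest (x of tray in the frame of stop_bar above -0.066 m and y of tray in the frame of gap between -0.035 and 0.035 m and angle between the x axis of tray and the x axis of stop_bar, either way round below 0.07 rad and angle between tray's own z axis and vertical below 0.04 rad and height (world z) of tray below 0.004 m and linear speed of tray below 0.01 m/s and angle between ink_bottle's own z axis and vertical below 0.1 rad and x of ink_bottle in the frame of tray between 0.008 and 0.02 m and y of ink_bottle in the frame of tray between -0.006 and 0.006 m and z of ink_bottle in the frame of tray below 0.01 m); the robot touches nothing.
It fails at once if the tray is lifted (over 6 mm) or tipped (over 0.08 rad) (height (world z) of tray above 0.006 m or angle between tray's own z axis and vertical above 0.08 rad).
It fails at once if the ink bottle is touched by the robot, or lifted or tipped (contact force between any of the arm, the fingers and ink_bottle above 0.5 N or z of ink_bottle in the frame of tray above 0.013 m or angle between ink_bottle's own z axis and vertical above 0.2 rad).
It fails at once if the tray is rammed against a sheave or the stop bar (over 40 N) (contact force between tray and sheave_left above 40 N or contact force between tray and sheave_right above 40 N or contact force between tray and stop_bar above 40 N).
It fails at once if something else on the bench is shifted by more than 15 mm or tipped (distance of any of green_bottle, carbide_lamp, helmet, lunch_pail, iron_hook, amber_jar from where it was at the start of the episode above 0.015 m or angle between any of green_bottle, carbide_lamp, helmet, lunch_pail, iron_hook, amber_jar's own z axis and vertical above 0.3 rad).
It also fails if it takes over 64 s, if anything falls off the work surface, if the arm or the gripper's body presses on something with over 40 N, if the wrist force passes 120 N, or if a joint passes its speed limit or range.

## Robot

A 6-joint arm with a two-finger parallel gripper is mounted at the origin on the work surface. World frame = base frame: x ahead of the robot, y to its left, z up, the work surface at z = 0. Lengths are in m, angles in rad, forces in N, time in s.
With the tool pointing down it reaches from about 0.275 to 0.75 m from the base axis. Payload 10.2 kg.
Tool frame: the origin (TCP) lies at the very end of the fingers, on their centre line; the grasp point (between the pads) lies 19 mm behind it; z points along the fingers, y is the direction in which the jaws open and shut (so a half turn about z gives the same grasp; the last joint's range is limited). The gripper opens to 88 mm and grips with 3 to 60 N. Pads are 18 mm wide; open, the fingers measure 123 mm over their backs; the gripper's body (75 mm by 187 mm) begins 45 mm behind the grasp point.
Start: joints at [-1.34, 0.313, 1.498, -0, 1.331, -0.223], TCP at [0.23, -0.472, 0.239] pointing down, gripper open.
Joint ranges: [-2.94, 2.94], [-0.97, 2.17], [0.19, 2.56], [-1.23, 4.37], [0.02, 3.11], [-2.88, 2.88]. Speed limits (rad/s): [2.39, 2.39, 3.01, 3.14, 3.14, 3.14].

## Interface

Orientations are given as a 3x3 rotation matrix whose columns are the frame's x, y, z axes.
In Python, from rig import arm gives the robot as it stands.
- The arm moves only by the shell command python3 -m jog 'ROWS' [FORCE]. ROWS is JSON, one flat list of numbers, 5 for each row, row after row: the shift along the tool's x, y, z normalised to -1 to 1, where 1 is 5 cm, then the turn about the tool's z normalised to -1 to 1, where 1 is pi/2 rad, then the closure, from 0 (fully open) to 1 (shut). A call has exactly 10 rows; each row shifts and turns the pose as measured when the row begins, along the tool's axes as they then stand; what a row does not reach is not made up. A row lasts 1/8 s, in which the tool goes at most 62.5 mm and 10.7 degrees, less where a joint would pass 70% of its speed; a pose out of reach is approached as far as the arm can. A call with a number of a shift or a turn outside -1 to 1 is refused whole. A call with a gripper value outside its range is refused whole. The fingers move at their own pace and stop on an object; FORCE is the grip in N (left out, the last holds). Time passes only in rows, so rows that do not move let the fingers close, or fill a call up. It gives the time, the measured TCP pose, the force and the opening at its end, in the units of the state.
- arm.sense(): the state, without advancing time (a new reading comes with each control period).
- arm.get_image(name): name is "scene" or "top" or "wrist"; returns a dict with "image" (420x560x3 uint8, blue, green, red), "mtx" (3x3 intrinsics, pixels), "k1" (the pictures are not rectified: a ray, as slopes to the right and down, at radius r is drawn at 1 + k1 r^2 times it, then the intrinsics apply), "R" (3x3) and "t" (3): a world point X has camera coordinates R X + t. Camera axes: x right, y down, z forward; pixel columns grow to the right and rows downward; lengths in m; the calibration is good to about 2 mm. A picture is of the moment at which its call begins. There is no depth.
- arm.finish_job(): hands the job in, once; it reports no verdict.
The state is a dict: "time": time; "qpos": joint angles; "joint_velocities": joint speeds; "joint_efforts": joint torques, N m; "position": TCP position; "ee_rot": TCP orientation; "contact_force": force on the tool from outside, world axes, zero at the start; "torque": the same for the moment, N m; "width": opening from 0.0 (shut) to 1.0 (fully open).
Only numpy, scipy, OpenCV 4.12 (cv2) and the standard library are available. Lean on these libraries where they do the work, as an engineer would, in place of code of your own. Each camera call takes 0.05 s, during which the arm holds its last target. There are 200 camera calls.

## Working session

There is one attempt and no reset: what is moved stays moved. The work goes in short steps, Python scripts to look and compute and a shell command to move; the robot and the scene stay as the last step left them, time stands still between calls to the robot, and variables do not carry over. Pictures are saved under pics/ and viewed, about 8 in all and at most 12, crops included, and the job is handed in when it is done.

```bash
mkdir -p pics
cat > h.py <<'E'
import numpy as np,cv2
from rig import arm
def snap(n,f):
    d=arm.get_image(n); cv2.imwrite('pics/'+f,d['image']); return d
def w(d,u,v,z=0.):
    K=np.array(d['mtx']);R=np.array(d['R']);t=np.array(d['t'])
    q=np.array([(u-K[0,2])/K[0,0],(v-K[1,2])/K[1,1]]);p=q.copy()
    for _ in range(30): p=q/(1+d['k1']*(p@p))
    r=R.T@np.array([p[0],p[1],1]);c=-R.T@t
    return c+r*(z-c[2])/r[2]
E
python3 - <<'E'
from h import *
import pickle
o={}
for n in('top','scene'): o[n]=snap(n,n+'0.png')
pickle.dump(o,open('o.pkl','wb'))
s=arm.sense();print(s)
E
```

```text
{'time': 0.1, 'qpos': array([-1.34039133e+00,  3.13407964e-01,  1.49833388e+00, -4.03483712e-06,
        1.33098515e+00, -2.23380900e-01]), 'joint_velocities': array([-0.00092258,  0.00057842, -0.00225798, -0.00072389,  0.00105275,
       -0.00041908]), 'joint_efforts': array([ 2.07472687e-03, -4.02817941e+01, -2.52641952e+01,  6.94939890e-02,
        3.42827837e-02, -7.12976976e-05]), 'position': array([ 0.23009359, -0.47166108,  0.23822142]), 'ee_rot': array([[ 8.98793529e-01,  4.38372129e-01, -2.62868747e-04],
       [ 4.38372138e-01, -8.98792886e-01,  1.10347582e-03],
       [ 2.47468483e-04, -1.10703126e-03, -9.99999357e-01]]), 'contact_force': array([0.24521512, 0.34158375, 0.03977776]), 'torque': array([ 0.0051262 , -0.00622815, -0.01263804]), 'width': 0.9986256054135624}
```

View pics/top0.png

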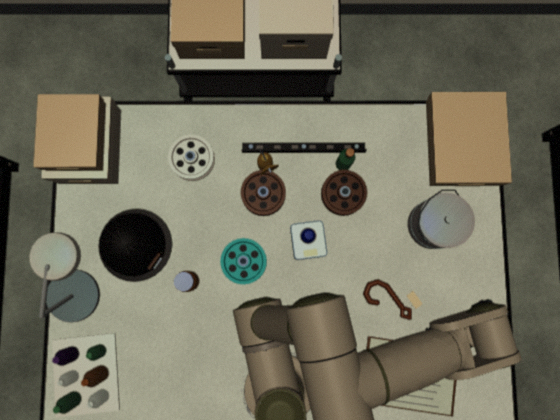

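View pics/scene0.png

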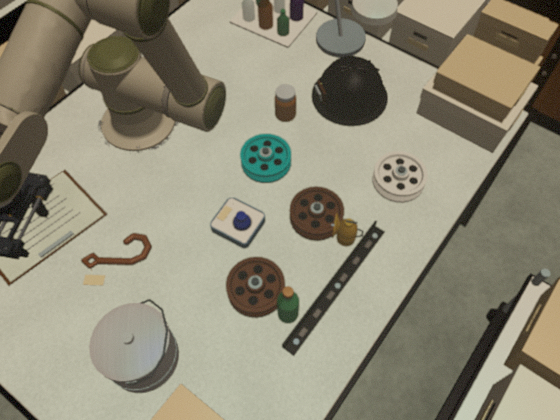

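The top view shows the sheaves at about (263,192) and (344,192), the tray at about (309,240) and slightly rotated, and the stop bar at row ~148. The lamp is at (265,160) and the green bottle at (345,158). The scene view agrees. Next I'll measure from an enlarged crop.

Run:
```python
from h import *
import pickle
o=pickle.load(open('o.pkl','rb'));d=o['top'];im=d['image']
a=cv2.resize(im[135:270,230:380],None,fx=5,fy=5,interpolation=cv2.INTER_CUBIC)[:600]
a=cv2.resize(im[205:265,280:340],None,fx=9,fy=9,interpolation=cv2.INTER_CUBIC)
b=o['scene']['image'][185:255,200:275]; b=cv2.resize(b,(260,243),interpolation=cv2.INTER_CUBIC)
c=np.zeros((540,800,3),np.uint8);c[:,:540]=a;c[:243,540:]=b
cv2.imwrite('pics/crop1.png',c)
print('R',np.round(d['R'],3),d['t'],d['mtx'])
for n,u,v,z in[('SL',263,192,.06),('SR',344,192,.06),('bar l',243,151.5,.03),('bar r',365,152,.03),('tray',309,240,.032),('ink',308.5,236,.068),('hook',370,290,.01)]:print(n,w(d,u,v,z).round(4))
# rust mask circle fit
hsv=cv2.cvtColor(im,cv2.COLOR_BGR2HSV)
for s in((235,165,290,220),(317,165,372,220)):
    x0,y0,x1,y1=s;m=((hsv[y0:y1,x0:x1,2]<130)).astype(np.uint8)
    m[:8]=0
    ys,xs=np.nonzero(m);print('dark',len(xs),xs.min()+x0,xs.max()+x0,ys.max()+y0)
print(hsv[240,280:340].tolist())
```

```text
R [[-0.004 -1.     0.007]
 [-0.993  0.003 -0.121]
 [ 0.121 -0.007 -0.993]] [7.30028258e-04 5.54186278e-01 1.49928734e+00] [[466.71742102   0.         278.42583695]
 [  0.         466.71742102 215.75244744]
 [  0.           0.           1.        ]]
SL [0.6288 0.049  0.06  ]
SR [ 0.6282 -0.2142  0.06  ]
bar l [0.7715 0.1168 0.03  ]
bar r [ 0.7691 -0.2919  0.03  ]
tray [ 0.4743 -0.1006  0.032 ]
ink [ 0.4846 -0.0966  0.068 ]
hook [ 0.3112 -0.3003  0.01  ]
dark 1630 240 285 216
dark 1662 321 367 215
[[33, 33, 169], [30, 31, 163], [30, 30, 161], [28, 39, 157], [30, 33, 162], [33, 36, 161], [31, 33, 161], [32, 31, 166], [30, 33, 162], [29, 31, 162], [26, 40, 146], [42, 23, 112], [86, 17, 119], [76, 17, 167], [57, 12, 185], [55, 15, 191], [51, 17, 190], [53, 16, 192], [55, 15, 188], [51, 17, 191], [45, 21, 172], [34, 15, 134], [75, 7, 71], [119, 130, 43], [117, 205, 46], [116, 237, 42], [114, 238, 44], [121, 222, 47], [117, 184, 47], [116, 231, 42], [120, 255, 35], [118, 234, 37], [120, 130, 47], [118, 48, 69], [41, 19, 109], [34, 24, 159], [41, 20, 182], [48, 20, 191], [55, 18, 189], [52, 20, 190], [49, 23, 190], [50, 20, 191], [48, 21, 186], [46, 24, 184], [70, 20, 155], [72, 20, 128], [28, 28, 147], [30, 34, 158], [30, 34, 158], [28, 39, 158], [30, 35, 161], [31, 36, 162], [27, 33, 161], [30, 32, 160], [28, 38, 161], [27, 38, 156], [25, 39, 165], [28, 37, 166], [29, 35, 161], [29, 38, 161]]
```

View pics/crop1.png

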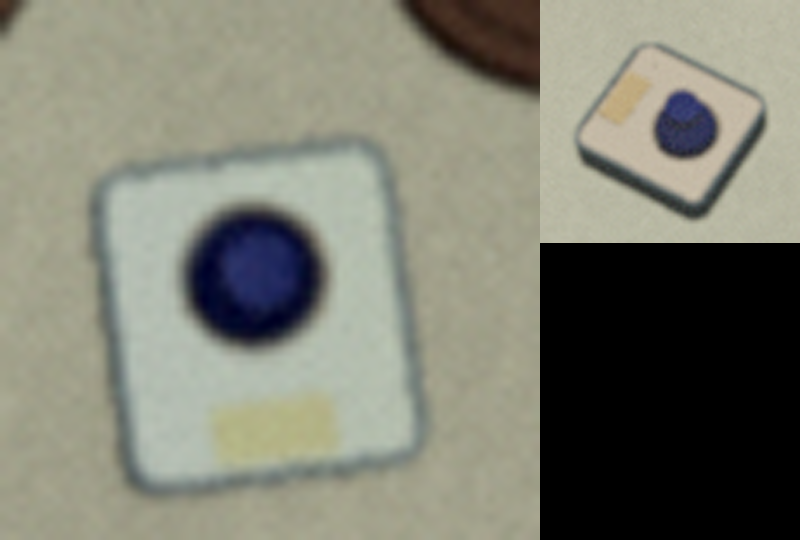

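The crop shows tray corners at about (97,180), (385,150), (420,450) and (140,490), so its yaw is about +0.11. The bottle sits forward in the nest. The tray is about 18 mm to the −y side of the gap line (y ≈ −0.083). My plan is to push its −y side with two fingertips to square and centre it, then push from behind.

```bash
python3 -m jog '[0,0,0,-0.118,0.5, 0,0,0,-0.118,0.5, 0,0,0,-0.118,0.5, 0,0,0,-0.118,0.5, 0,0,0,-0.118,0.5, 0,0,0,-0.118,0.5, 0.9,0.8,0,0,0.5, 0.9,0.8,0,0,0.5, 0.9,0.8,0,0,0.5, 0.9,0.8,0,0,0.5]' 20
python3 - <<'E'
from h import *
import pickle
# refine: sheave rust mask via ellipse fit on hub bright spots + tray mask by foam
d=pickle.load(open('o.pkl','rb'))['top'];im=cv2.resize(d['image'],None,fx=4,fy=4,interpolation=cv2.INTER_CUBIC)
hsv=cv2.cvtColor(im,cv2.COLOR_BGR2HSV);S=lambda p:((p+.5)/4-.5)
m=((hsv[...,2]>172)).astype(np.uint8);m[:,:4*285]=0;m[:,4*335:]=0;m[:4*215]=0;m[4*265:]=0
c=max(cv2.findContours(m,0,2)[0],key=cv2.contourArea);r=cv2.minAreaRect(c);b=cv2.boxPoints(r)
P=np.array([w(d,*S(p),.031) for p in b]);print(P.round(4),P.mean(0).round(4))
E
```

```text
time: 1.35
position: [0.3893, -0.2856, 0.2355]
ee_rot: [[-0.008, 1.0, -0.002], [1.0, 0.008, 0.008], [0.008, -0.002, -1.0]]
contact_force: [0.3, -0.7, -0.2]
width: 0.502
[[ 0.5237 -0.0424  0.031 ]
 [ 0.5368 -0.1412  0.031 ]
 [ 0.4281 -0.1542  0.031 ]
 [ 0.4153 -0.0562  0.031 ]] [ 0.476  -0.0985  0.031 ]
```

```bash
python3 -m jog '[0.9,0.8,0,0,0.5, 0.9,0.8,0,0,0.5, 0.1,0.1,0.3,0,0.5, 0,0,0.8,0,0.5, 0,0,0.8,0,0.5, 0,0,0.8,0,0.5, 0,0,0.6,0,0.5, 0,0,0.3,0,0.5, 0,0,0.1,0,0.5, 0,0,0,0,0.5]'
```

```text
time: 2.6
position: [0.4723, -0.1847, 0.0415]
ee_rot: [[-0.009, 1.0, -0.008], [1.0, 0.009, 0.01], [0.01, -0.008, -1.0]]
contact_force: [-0.4, -0.2, -0.3]
width: 0.5
```

```bash
python3 -m jog '[0,0.08,0.3,0,0.5, 0,0,0.16,0,0.5, 0.1,0,0,0,0.5, 0.1,0,0,0,0.5, 0.1,0,0,0,0.5, 0.1,0,0,0,0.5, 0.1,0,0,0,0.5, 0.1,0,0,0,0.5, 0,0,0,0,0.5, 0,0,0,0,0.5]'
```

```text
time: 3.85
position: [0.4767, -0.1529, 0.0188]
ee_rot: [[-0.01, 1.0, -0.005], [1.0, 0.01, 0.008], [0.008, -0.005, -1.0]]
contact_force: [0.2, -0.5, -0.2]
width: 0.499
```

```bash
cat >> h.py <<'E'
def tray(f=None,k=4):
    d=arm.get_image('top')
    if f: cv2.imwrite('pics/'+f,cv2.resize(d['image'][120:290,200:400],None,fx=3.5,fy=3.5,interpolation=cv2.INTER_CUBIC))
    im=cv2.resize(d['image'],None,fx=4,fy=4,interpolation=cv2.INTER_CUBIC)
    v=cv2.cvtColor(im,cv2.COLOR_BGR2HSV)[...,2];m=(v>172).astype(np.uint8);m[:,:4*285]=0;m[:,4*335:]=0;m[:4*155]=0;m[4*265:]=0
    c=max(cv2.findContours(m,0,2)[0],key=cv2.contourArea);b=cv2.boxPoints(cv2.minAreaRect(c))
    P=np.array([w(d,*((p+.5)/4-.5),.031) for p in b]);e=P[1]-P[0]
    a=np.arctan2(e[1],e[0]);a=(a+np.pi/4)%(np.pi/2)-np.pi/4
    print('tray',P.mean(0)[:2].round(4),'yaw',a.round(3),'size',[np.linalg.norm(P[i]-P[i+1]).round(4) for i in(0,1)])
    return d
E
python3 - <<'E'
from h import *
tray('t2.png')
E
```

```text
tray [ 0.4788 -0.0728] yaw 0.024 size [np.float64(0.0729), np.float64(0.1095)]
```

View pics/t2.png

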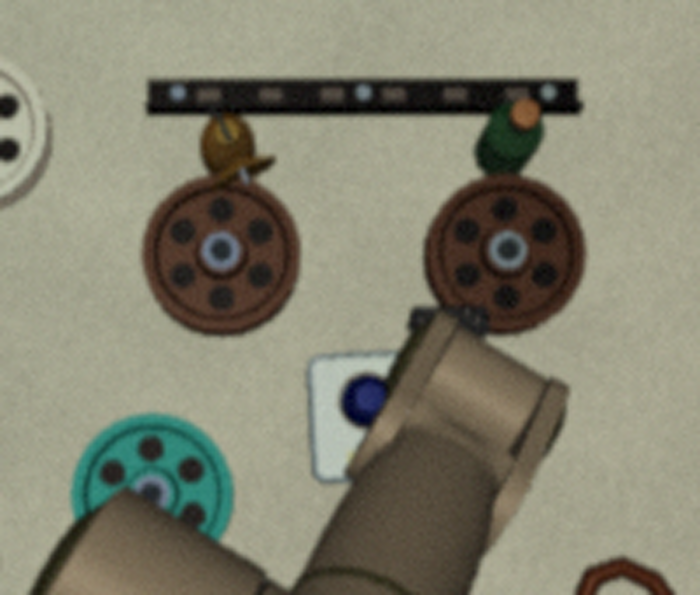

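```bash
python3 -m jog '[0.04,0,0,0.01,0.5, 0.04,0,0,0,0.5, 0,0,0,0,0.5, 0,0,0,0,0.5, -0.2,0,0,0,0.5, -0.6,0,0,0,0.5, 0,0,-0.6,0,0.5, 0,0,-0.9,0,0.5, 0,0,-0.9,0,0.5, 0,-0.6,-0.2,0,0.5]'
python3 -m jog '[0,-0.8,0,0,0.5, 0,-0.6,0,0.118,0.5, 0,0,0,0.118,0.5, 0,0,0,0.118,0.5, 0,0,0,0.118,0.5, 0,0,0,0.118,0.5, 0,0,0,0.118,0.5, 0,0,0,0.118,0.5, 0,0,0,0.118,0.5, 0,0,0,0.06,0.5]'
python3 - <<'E'
from h import *
d=tray('t3.png')
for x in((221.5,250),(508,250)):print(w(d,200+(x[0]+.5)/3.5-.5,120+(x[1]+.5)/3.5-.5,.06))
E
```

```text
time: 5.15
position: [0.4472, -0.1937, 0.152]
ee_rot: [[0.008, 1.0, -0.005], [1.0, -0.008, 0.009], [0.009, -0.006, -1.0]]
contact_force: [0.2, 0.7, 0.2]
width: 0.501
time: 6.4
position: [0.3741, -0.1976, 0.155]
ee_rot: [[0.999, -0.04, 0.0], [-0.04, -0.999, 0.008], [-0.0, -0.008, -1.0]]
contact_force: [0.2, -0.0, 0.7]
width: 0.5
tray [ 0.4812 -0.0839] yaw 0.03 size [np.float64(0.1004), np.float64(0.1087)]
[0.63183645 0.04925508 0.06      ]
[ 0.63122454 -0.21681119  0.06      ]
```

View pics/t3.png

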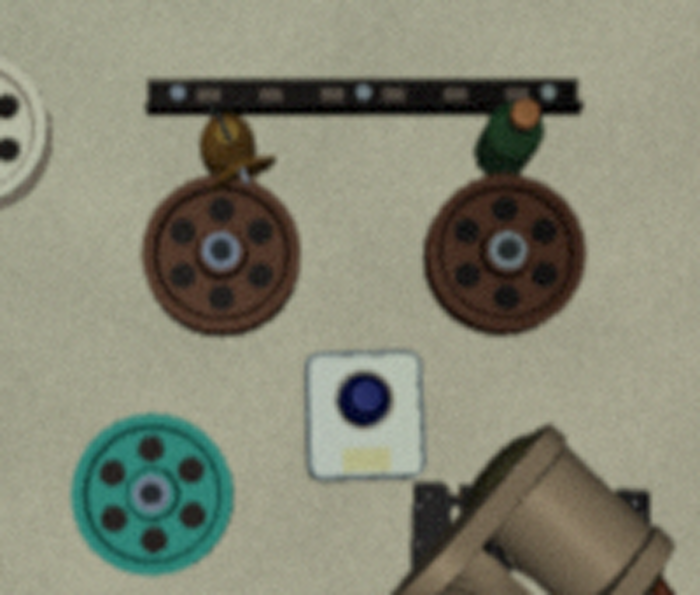

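```bash
python3 -m jog '[0,0,0,-0.026,0.5, 0.1,-0.8,0,0,0.5, 0.1,-0.8,0,0,0.5, 0,-0.67,0,0,0.5, 0,0,0.2,0,0.5, 0,0,0.7,0,0.5, 0,0,0.8,0,0.5, 0,0,0.7,0,0.5, 0,0,0.2,0,0.5, 0,0,0,0,0.5]'
```

```text
time: 7.7
position: [0.3857, -0.0855, 0.0224]
ee_rot: [[1.0, 0.022, 0.005], [0.022, -1.0, 0.005], [0.005, -0.005, -1.0]]
contact_force: [-0.1, 0.1, -1.2]
width: 0.5
```

```bash
python3 -m jog '[0,-0.03,0.07,0.014,0.5, 0.2,0,0,0,0.5, 0.2,0,0,0,0.5, 0.1,0,0,0,0.5, 0.1,0,0,0,0.5, 0.15,0,0,0,0.5, 0.15,0,0,0,0.5, 0.15,0,0,0,0.5, 0.1,0,0,0,0.5, 0,0,0,0,0.5]'
python3 - <<'E'
from h import *
d=tray('t4.png')
E
```

```text
time: 8.95
position: [0.4443, -0.0833, 0.0212]
ee_rot: [[1.0, 0.002, -0.002], [0.002, -1.0, 0.006], [-0.002, -0.006, -1.0]]
contact_force: [-0.6, 1.2, 0.9]
width: 0.5
tray [ 0.5362 -0.0842] yaw -0.026 size [np.float64(0.062), np.float64(0.1007)]
```

View pics/t4.png

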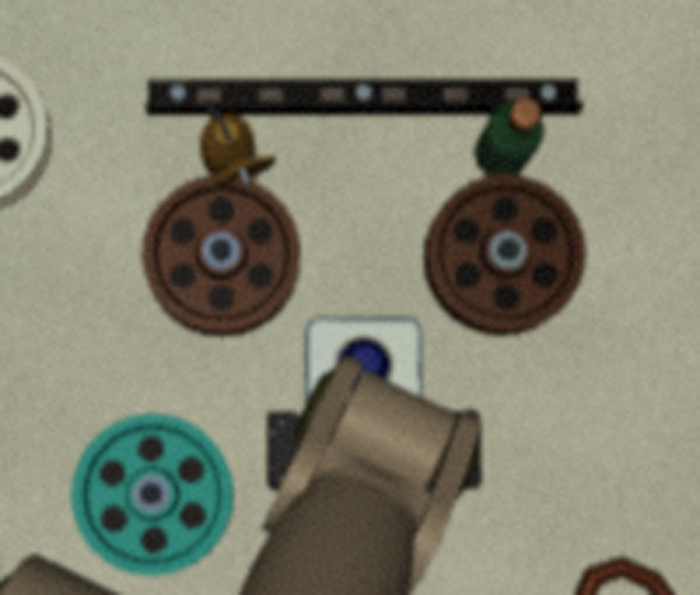

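The tray is square and centred: its edges are at crop x 306 and 421, and the sheaves' inner edges are at about 299 and 425. I'll carry on pushing.

```bash
python3 -m jog '[0.15,0,0.04,0,0.5, 0.15,0,0,0,0.5, 0.15,0,0,0,0.5, 0.15,0,0,0,0.5, 0.15,0,0,0,0.5, 0.15,0,0,0,0.5, 0.1,0,0,0,0.5, 0,0,0,0,0.5, 0,0,0,0,0.5, 0,0,0,0,0.5]'
python3 - <<'E'
from h import *
d=tray('t5.png')
E
```

```text
time: 10.25
position: [0.4908, -0.0818, 0.0182]
ee_rot: [[1.0, 0.003, -0.016], [0.003, -1.0, 0.01], [-0.016, -0.01, -1.0]]
contact_force: [-0.2, 0.6, 1.1]
width: 0.494
tray [ 0.5888 -0.0823] yaw -0.022 size [np.float64(0.05), np.float64(0.1007)]
```

View pics/t5.png

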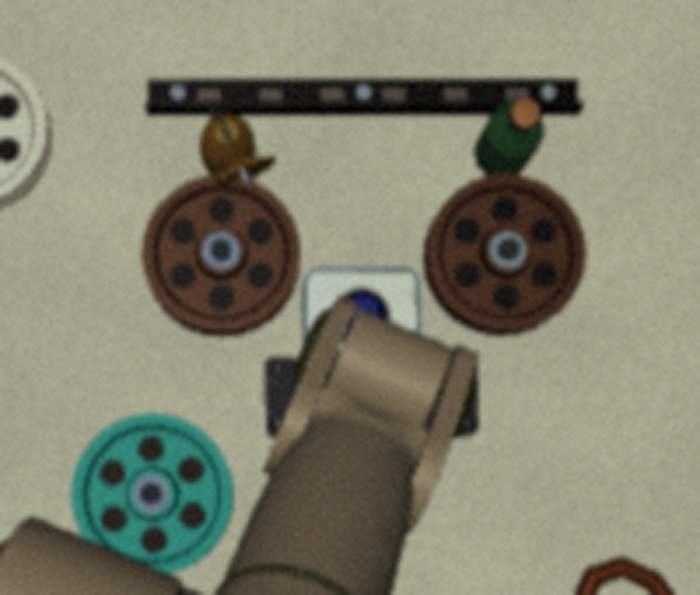

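```bash
python3 -m jog '[0.15,0.012,0,0,0.5, 0.15,0.012,-0.01,0,0.5, 0.15,0.012,-0.01,0,0.5, 0.15,0.012,-0.01,0,0.5, 0.15,0.012,0,0,0.5, 0.15,0.012,0,0,0.5, 0.05,0,0,0,0.5, 0,0,0,0,0.5, 0,0,0,0,0.5, 0,0,0,0,0.5]'
python3 - <<'E'
from h import *
d=tray('t6.png')
E
```

```text
time: 11.55
position: [0.5384, -0.0848, 0.0183]
ee_rot: [[1.0, 0.003, -0.023], [0.003, -1.0, 0.012], [-0.023, -0.012, -1.0]]
contact_force: [-3.3, 0.5, 0.2]
width: 0.499
tray [ 0.6432 -0.0845] yaw -0.034 size [np.float64(0.0378), np.float64(0.099)]
```

View pics/t6.png

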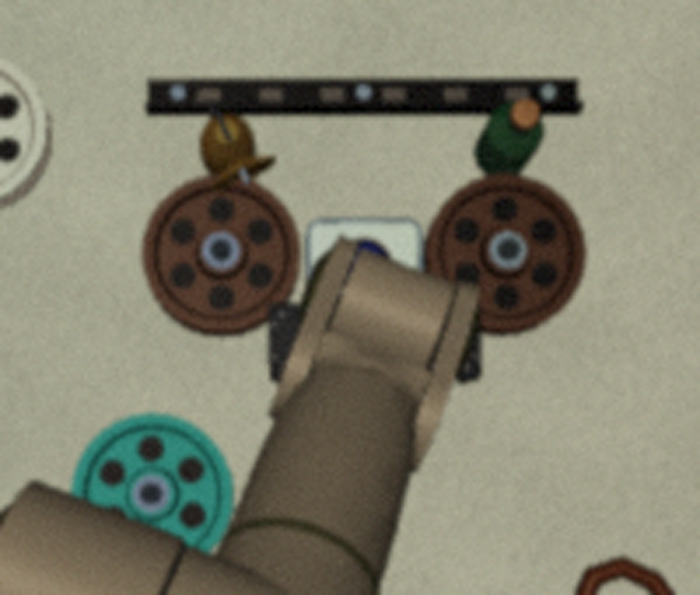

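```bash
python3 -m jog '[0.15,0.006,0,0,0.5, 0.15,0.006,-0.01,0,0.5, 0.15,0.006,-0.01,0,0.5, 0.15,0.006,-0.01,0,0.5, 0.15,0.006,-0.01,0,0.5, 0.15,0.006,0,0,0.5, 0.05,0,0,0,0.5, 0,0,0,0,0.5, 0,0,0,0,0.5, 0,0,0,0,0.5]'
python3 - <<'E'
from h import *
d=tray();
for z in(.03,.06,.09):print(z,'lamp refl tip',w(d,278,165.7,z).round(3),'lamp front',w(d,264,171.5,z).round(3))
print('bar face row, top & foot',[w(d,303,120+113/3.5,z).round(4) for z in(0,.03)])
s=snap('scene','s7.png');cv2.imwrite('pics/s7c.png',cv2.resize(s['image'][150:350,200:400],None,fx=3,fy=3,interpolation=cv2.INTER_CUBIC))
E
```

```text
time: 12.85
position: [0.588, -0.0864, 0.019]
ee_rot: [[1.0, 0.003, -0.024], [0.003, -1.0, 0.012], [-0.024, -0.012, -1.0]]
contact_force: [-1.8, 0.8, -0.7]
width: 0.505
tray [ 0.6971 -0.1049] yaw -0.002 size [np.float64(0.0608), np.float64(0.0271)]
0.03 lamp refl tip [ 0.723 -0.     0.03 ] lamp front [0.703 0.047 0.03 ]
0.06 lamp refl tip [0.716 0.    0.06 ] lamp front [0.697 0.046 0.06 ]
0.09 lamp refl tip [0.709 0.    0.09 ] lamp front [0.69  0.045 0.09 ]
bar face row, top & foot [array([ 0.7763, -0.0859,  0.    ]), array([ 0.7685, -0.084 ,  0.03  ])]
```

View pics/s7c.png

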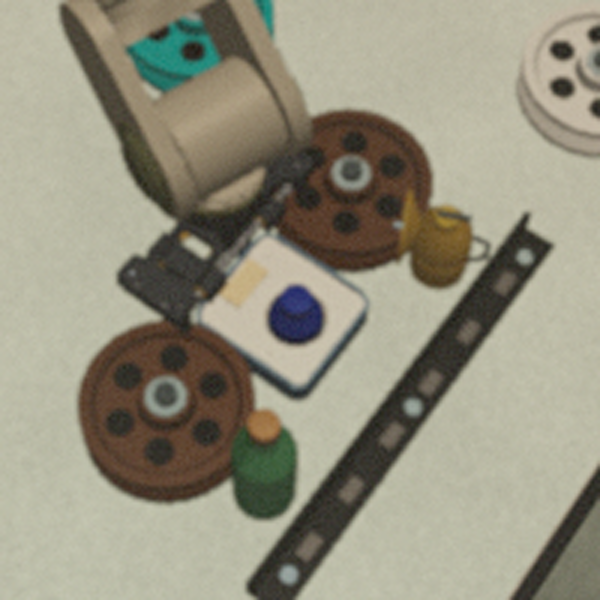

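The scene view shows the tray through the gap, with the bottle upright at crop (297,313). The fingers and body are clear of the lamp reflector (408,220) and the green bottle (265,470). About 52 mm remain.

```bash
python3 -m jog '[0.15,0,0,0,0.5, 0.15,0,-0.01,0,0.5, 0.15,0,-0.01,0,0.5, 0.15,0,-0.01,0,0.5, 0.1,0,-0.01,0,0.5, 0.1,0,0,0,0.5, 0.05,0,0,0,0.5, 0,0,0,0,0.5, 0,0,0,0,0.5, 0,0,0,0,0.5]'
python3 -m jog '[0.03,0,0,0,0.5, 0.03,0,0,0,0.5, 0.03,0,0,0,0.5, 0,0,0,0,0.5, 0,0,0,0,0.5, 0,0,0,0,0.5, 0,0,0,0,0.5, 0,0,0,0,0.5, 0,0,0,0,0.5, 0,0,0,0,0.5]'
```

```text
time: 14.2
position: [0.6328, -0.0862, 0.0197]
ee_rot: [[1.0, 0.003, -0.026], [0.003, -1.0, 0.013], [-0.025, -0.013, -1.0]]
contact_force: [-1.5, 1.1, -2.0]
width: 0.5
time: 15.45
position: [0.6373, -0.0862, 0.0197]
ee_rot: [[1.0, 0.003, -0.026], [0.003, -1.0, 0.013], [-0.026, -0.013, -1.0]]
contact_force: [-3.8, 0.5, -0.3]
width: 0.502
```

```bash
python3 -m jog '[0.02,0,0,0,0.5, 0.02,0,0,0,0.5, 0,0,0,0,0.5, 0,0,0,0,0.5, 0,0,0,0,0.5, 0,0,0,0,0.5, 0,0,0,0,0.5, 0,0,0,0,0.5, 0,0,0,0,0.5, 0,0,0,0,0.5]'
python3 - <<'E'
from h import *
d=arm.get_image('top');s=arm.get_image('scene')
a=cv2.resize(d['image'][140:200,250:350],(800,480),interpolation=cv2.INTER_CUBIC)
cv2.imwrite('pics/t8.png',a)
E
```

```text
time: 16.7
position: [0.6394, -0.0862, 0.0197]
ee_rot: [[1.0, 0.003, -0.026], [0.003, -1.0, 0.013], [-0.026, -0.013, -1.0]]
contact_force: [-3.6, 0.3, -0.4]
width: 0.497
```

View pics/t8.png

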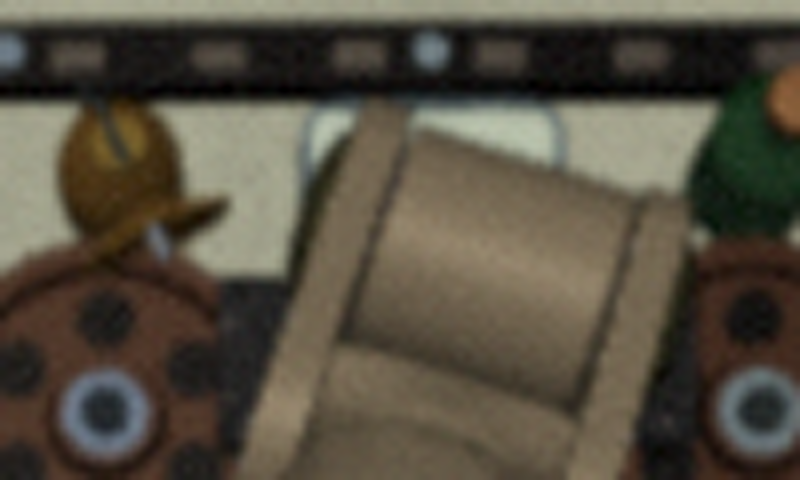

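The tray's far edge (row ~97) is practically at the bar's face (row ~97) and looks parallel. I'll creep in until the force rises.

```bash
for i in 1; do python3 -m jog '[0.02,0,0,0,0.5, 0.02,0,0,0,0.5, 0,0,0,0,0.5, 0,0,0,0,0.5, 0,0,0,0,0.5, 0,0,0,0,0.5, 0,0,0,0,0.5, 0,0,0,0,0.5, 0,0,0,0,0.5, 0,0,0,0,0.5]'; done
```

```text
time: 18.05
position: [0.6415, -0.0862, 0.0197]
ee_rot: [[1.0, 0.003, -0.026], [0.003, -1.0, 0.013], [-0.026, -0.013, -1.0]]
contact_force: [-3.6, 0.3, -0.2]
width: 0.501
```

```bash
python3 -m jog '[0.02,0,0,0,0.5, 0.02,0,0,0,0.5, 0,0,0,0,0.5, 0,0,0,0,0.5, 0,0,0,0,0.5, 0,0,0,0,0.5, 0,0,0,0,0.5, 0,0,0,0,0.5, 0,0,0,0,0.5, 0,0,0,0,0.5]'
```

```text
time: 19.3
position: [0.6437, -0.0862, 0.0197]
ee_rot: [[1.0, 0.003, -0.026], [0.003, -1.0, 0.013], [-0.026, -0.013, -1.0]]
contact_force: [-3.1, -0.9, 0.3]
width: 0.496
```

```bash
python3 -m jog '[0.02,0,0,0,0.5, 0,0,0,0,0.5, 0,0,0,0,0.5, 0,0,0,0,0.5, 0,0,0,0,0.5, 0,0,0,0,0.5, 0,0,0,0,0.5, 0,0,0,0,0.5, 0,0,0,0,0.5, 0,0,0,0,0.5]'
```

```text
time: 20.55
position: [0.6448, -0.0863, 0.0197]
ee_rot: [[1.0, 0.003, -0.026], [0.003, -1.0, 0.012], [-0.026, -0.013, -1.0]]
contact_force: [-3.1, 1.1, 0.0]
width: 0.501
```

```bash
python3 -m jog '[0.02,0,0,0,0.5, 0,0,0,0,0.5, 0,0,0,0,0.5, 0,0,0,0,0.5, 0,0,0,0,0.5, 0,0,0,0,0.5, 0,0,0,0,0.5, 0,0,0,0,0.5, 0,0,0,0,0.5, 0,0,0,0,0.5]'
```

```text
time: 21.8
position: [0.6456, -0.0862, 0.0197]
ee_rot: [[1.0, 0.003, -0.027], [0.003, -1.0, 0.013], [-0.027, -0.013, -1.0]]
contact_force: [-4.1, -0.1, 0.6]
width: 0.5
```

```bash
python3 -m jog '[0.02,0,0,0,0.5, 0,0,0,0,0.5, 0,0,0,0,0.5, 0,0,0,0,0.5, 0,0,0,0,0.5, 0,0,0,0,0.5, 0,0,0,0,0.5, 0,0,0,0,0.5, 0,0,0,0,0.5, 0,0,0,0,0.5]'
```

```text
time: 23.05
position: [0.6455, -0.0862, 0.0197]
ee_rot: [[1.0, 0.003, -0.03], [0.004, -1.0, 0.013], [-0.03, -0.013, -0.999]]
contact_force: [-4.7, -0.0, 0.6]
width: 0.5
```

```bash
python3 -m jog '[0.02,0,0,0,0.5, 0,0,0,0,0.5, 0,0,0,0,0.5, 0,0,0,0,0.5, 0,0,0,0,0.5, 0,0,0,0,0.5, 0,0,0,0,0.5, 0,0,0,0,0.5, 0,0,0,0,0.5, 0,0,0,0,0.5]'
```

```text
time: 24.3
position: [0.6455, -0.0862, 0.0198]
ee_rot: [[0.999, 0.003, -0.034], [0.004, -1.0, 0.013], [-0.034, -0.013, -0.999]]
contact_force: [-4.9, -0.1, 1.4]
width: 0.499
```

Run:
```python
from h import *
s=arm.sense();print(s['qpos'],s['joint_efforts'])
d=arm.get_image('top');c=arm.get_image('scene')
a=cv2.resize(d['image'][145:175,275:335],(780,390),interpolation=cv2.INTER_CUBIC)
b=cv2.resize(c['image'][210:310,270:400],(273,210),interpolation=cv2.INTER_CUBIC)
o=np.zeros((600,780,3),np.uint8);o[:390]=a;o[390:,:273]=b
cv2.imwrite('pics/t9.png',o)
```

```text
[-0.31310872  0.82856471  1.259604    0.00230926  1.08952111  1.25300199] [ 3.95605909e-01 -5.75125086e+01 -2.34642613e+01  3.52213327e-01
 -1.01766653e+00 -2.52942124e-02]
```

View pics/t9.png

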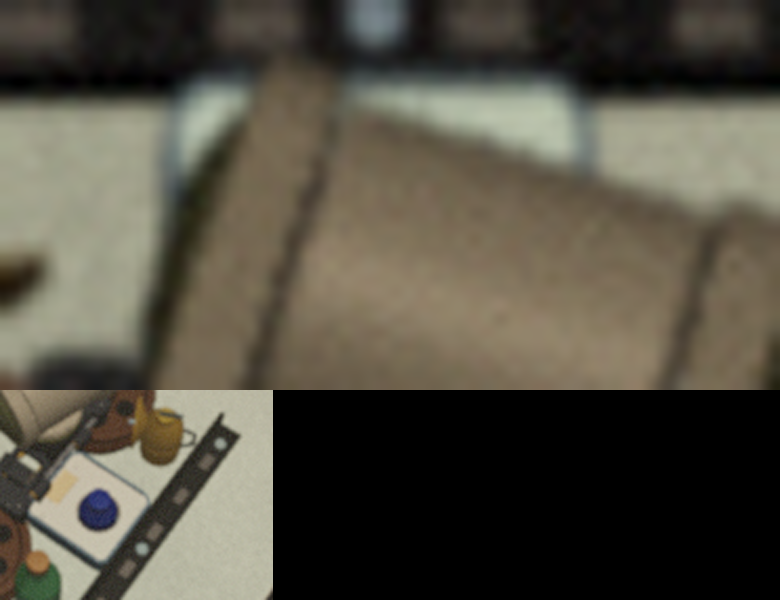

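The tray is against the bar: the tip has stopped advancing at x = 0.6455 and the far edges coincide. Now I'll back away and lift.

```bash
python3 -m jog '[-0.05,0,0,0,0.5, -0.15,0,0,0,0.5, -0.4,0,0,0,0.5, -0.6,0,0,0,0.5, -0.4,0,-0.3,0,0.5, 0,0,-0.8,0,0.5, -0.3,0,-0.8,0,0.5, -0.9,0,-0.6,0,0.5, -0.9,0,-0.2,0,0.5, -0.9,0,0,0,0.5]'
python3 -m jog '[-0.9,0.5,-0.3,0,0.5, -0.6,0.9,0,0,0.5, 0,0.9,0,0,0.5, 0,0.9,0,0,0.5, 0,0.6,0,0,0.5, 0,0,0,0,0.5, 0,0,0,0,0.5, 0,0,0,0,0.5, 0,0,0,0,0.5, 0,0,0,0,0.5]'
python3 - <<'E'
from h import *
d=tray('t10.png')
E
```

```text
time: 25.65
position: [0.4145, -0.089, 0.1658]
ee_rot: [[1.0, 0.004, -0.019], [0.004, -1.0, 0.009], [-0.019, -0.009, -1.0]]
contact_force: [-0.9, -0.7, 1.5]
width: 0.504
time: 26.9
position: [0.3357, -0.2811, 0.1835]
ee_rot: [[1.0, 0.006, -0.01], [0.006, -1.0, 0.001], [-0.01, -0.001, -1.0]]
contact_force: [-0.1, -0.7, 0.1]
width: 0.502
tray [ 0.7105 -0.0859] yaw -0.002 size [np.float64(0.0995), np.float64(0.0994)]
```

View pics/t10.png

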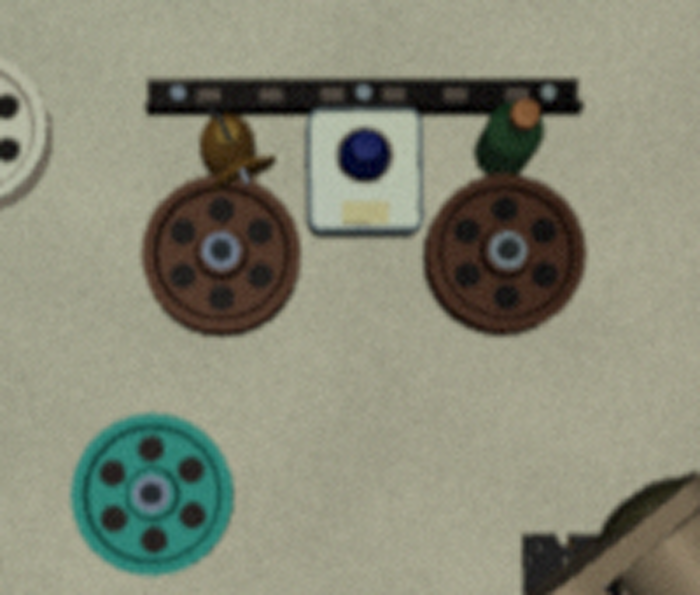

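```bash
python3 -c "from rig import arm;print(arm.finish_job())"
```

```text
the job is handed in; nothing more can be done
None
```

The tray is through the gap and sits squarely against the stop bar, with the ink bottle upright in its nest. I handed the job in just after 27 s of the 64 s allowed; no verdict is reported.

**What I did:** I squared and centred the tray with two fingertips against its −y side. I then pushed it from behind through the gap until the fingertips stopped advancing, backed off, lifted clear and moved aside.

**Last checks:**
- **Position:** in the last top view the tray is about 2 mm off the gap's middle line, with a yaw of about 0.00 rad. Its far edge is at x ≈ 0.776, level with the foot of the bar (x ≈ 0.776).
- **Force:** the highest reading was about 5 N, but I only had readings at the end of each move. The fingertips stopping was the sign of contact with the bar, because the force barely rose (from about 4 N to 5 N).
- **Surroundings:** the sheaves, lamp and green bottle look unmoved in the last view. It did not cover the helmet, pail, hook or amber jar, but the arm never went down near them.

**Two checks that disagreed:**
- **Tray yaw on the way:** the image reading scattered by about ±0.03 rad while the arm hid part of the tray, and one reading during the push was useless for the same reason.
- **Stop position:** contact came about 5 mm further on than my first estimate of the bar's face (0.770), because I had read that picture edge at the bar's top height instead of at its foot.

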